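Clear the long probe off the tester and check its cover switch

TASK

Take the long test probe out of the slanted parking block on the tester and stand it upright in the holder cup, needle down, lowering it to the bottom of the cup before you let go. Then check the cover switch: push the roller arm of the limit switch on the tester's deck down until it clicks, and let it spring back. Leave the short probe parked and the cup and the other things where they stand.

Things in the scene. Friction and masses are not known exactly. Their poses are not given: they have to be found in the camera images.
- long_probe: Long round test probe, 165 mm, 70 g, parked leaning about 38 degrees from vertical, handle's end towards the robot's side. Origin: the needle's point; own z runs to the handle's end. From the point: needle, 10 mm diameter shaft to 42 mm, steel collar of 20 mm diameter from 42 to 48 mm, grey handle of 16 mm diameter from 48 to 165 mm. Collar rests on the block: 42 mm are in the hole, the handle is free.
- short_probe: The short test probe, the same but only 105 mm long (handle from 48 to 105 mm), parked in the other hole 90 mm beside the long one. Which hole holds which varies. It stays there.
- console: Black tester, fixed, 350 mm wide in y, x from -120 to 200 mm. Origin at its underside, own x away from the robot. Front panel slopes 35 degrees, from 30 mm height at x -120 to 142 mm at x 40; behind it a flat deck 142 mm high.
- park_block (a point): Middle of the upper face of the aluminium parking block (45 mm thick, 46 by 150 mm) on the console's sloped panel. Its two 11.5 mm holes are square to the panel, 45 mm either side of this point along the console's y. A probe is drawn out along its own axis.
- cup: The holder cup: a heavy (0.7 kg) plain aluminium cup standing loose on the bench right (-y) of the console, 81 mm high, outer diameter 46 mm (foot 60 mm), bore 34 mm. Origin at the centre of its underside, z up. Empty at the start.
- cup_in (a point): Centre of the cup's inner floor, 6 mm above its underside.
- cup_rim (a point): Centre of the cup's mouth, 81 mm above its underside (75 mm above the inner floor).
- switch_arm (a joint): Angle of the limit switch's roller arm: 0 at rest (points to the robot's side, 0.6 rad above level), grows as the roller is pushed down. Clicks at 0.40 rad (roller about 16 mm down); stop at 0.80 rad (about 34 mm down). A spring returns it to 0; 1.5 to 5 N on the roller.
- switch_roller (a point): Centre of the white roller (20 mm diameter, 12 mm wide) at the end of the 45 mm switch arm; moves with the arm. At rest 75 mm above the console's deck and 37 mm nearer the robot's side than the pivot. The grey switch body (30 by 26 mm, 64 mm high) is fixed on the deck, behind and to the left of the arm. Push the roller down from above.
- bottle: White dispenser bottle, 140 mm high, 56 mm in diameter, standing beyond the cup. Bystander. Origin under its centre.
- tape: Roll of tape core, 90 mm in diameter, 19 mm high, lying flat on the bench left (+y) of the console. Bystander. Origin under its centre.
There are look-alikes about, which are no part of the job. Leave any purple or red look-alike of the cup alone.

How it is judged:
By the outcome, as a careful person would: the job done as asked, in the order asked, and still so for the second after the job is handed in, with the robot touching nothing.
It also fails if it takes over 43 s, if anything falls off the work surface, if the arm or the gripper's body presses on something with over 40 N, if the wrist force passes 120 N, or if a joint passes its speed limit or range.

ROBOT

A 6-joint arm with a two-finger parallel gripper is mounted at the origin on the work surface. World frame = base frame: x ahead of the robot, y to its left, z up, the work surface at z = 0. Lengths are in m, angles in rad, forces in N, time in s.
With the tool pointing down it reaches from about 0.275 to 0.725 m from the base axis. Payload 15.9 kg.
Tool frame: the origin (TCP) lies midway between the tips of the shut fingers; the grasp point (between the pads) lies 19 mm behind it; z points along the fingers, y is the line along which they close (so a half turn about z gives the same grasp; the last joint's range is limited). The gripper opens to 85 mm and grips with 20 to 120 N. Pads are 22 mm wide; open, the fingers measure 114 mm over their backs; the gripper's body (76 mm by 85 mm) begins 54 mm behind the grasp point. The pads swing forward as they close: fully open they stand 13 mm farther back than shut.
Start: joints at [1.289, 0.213, -0.034, 1.323, 0, 1.571], TCP at [0.139, 0.48, 0.231] pointing down, gripper open.
Joint ranges: [-2.98, 2.98], [-0.74, 1.72], [-1.14, 1.35], [-2.1, 2.04], [-1.57, 1.44], [-3.14, 3.14]. Speed limits (rad/s): [1.89, 1.89, 2.39, 2.57, 3.14, 3.14].

INTERFACE

Orientations are given as a rotation vector (axis times angle).
In Python, from plant import bot, cams gives the robot as it stands. The module is installed in compiled form; this text tells all that it offers.
- The arm moves only by the shell command python3 -m pendant 'ROWS' [FORCE]. ROWS is JSON, a list of rows, each an object with "offset": the shift along the tool's x, y, z in units of 30 mm (1.0 is 30 mm), a list of three; "spin": the turn about the tool's z in units of 6 degrees (1.0 is 6 degrees); "claw": the finger opening in mm, from 0 to 85.4. A call has exactly 5 rows; each row shifts and turns the commanded pose from where the row before left it, along the tool's axes as they then stand; what a row does not reach is not made up. A row lasts 1/12 s, in which the tool goes at most 41.7 mm and 7.16 degrees, less where a joint would pass 70% of its speed; a pose out of reach is approached as far as the arm can. A call is refused whole if a number of a shift passes 1 or a number of a turn 1, either way. A call with a gripper value outside its range is refused whole. The fingers move at their own pace and stop on an object; FORCE is the grip in N (left out, the last holds). Time passes only in rows, so rows that do not move let the fingers close, or fill a call up. It gives the time, the measured TCP pose, the force, the opening and the grip force at its end, in the units of the state.
- bot.get_obs(): the state, without advancing time (a new reading comes with each control period).
- cams.grab_frame(name): name is "scene" or "top" or "wrist"; returns (picture, depth): 384x512x3 uint8, red, green, blue; 384x512 float32, m along the optical axis (not along the pixel's ray), 0 where there is no reading.
- cams.camera_params(name): a dict with "vertical_fov" (degrees; the focal length in pixels is half the picture's height over the tangent of half this angle, whatever the lens; pixels are square), "cx", "cy" (the principal point, pixels), "position" and "attitude" of the camera in the world; the wrist camera has in their place "tool_from_camera" (4x4, takes a point from camera to tool coordinates, whose origin is the TCP and whose axes are the flange's). Camera axes: x right, y down, z forward; pixel columns grow to the right and rows downward; lengths in m; the calibration is good to about 2 mm. A picture is of the moment at which its call begins: read the wrist's pose just before it. camera_params takes no time and is no camera call.
- bot.sign_off(): hands the job in; it is judged then, once.
The state is a dict: "clock": time; "qpos": joint angles; "dq": joint speeds; "joint_torque": joint torques, N m; "ee_pos": TCP position; "ee_rot": TCP orientation; "ft_force": force on the tool from outside, world axes, zero at the start; "torque": the same for the moment, N m; "width": finger opening in m; "finger_force": force on a finger pad.
Only numpy, scipy, OpenCV 4.12 (cv2) and the standard library are available. Lean on these libraries where they do the work, as an engineer would, in place of code of your own. Each camera call takes 0.05 s, during which the arm holds its last target. There are 200 camera calls.

## Working session

There is one attempt and no reset: what is moved stays moved. The work goes in short steps, Python scripts to look and compute and a shell command to move; the robot and the scene stay as the last step left them, time stands still between calls to the robot, and variables do not carry over. Pictures are saved under pics/ and viewed, at most 13 in all, crops included, and the job is handed in when it is done.

```bash
mkdir -p pics; cat > h.py <<'E'
import numpy as np,cv2
from scipy.spatial.transform import Rotation as R
from plant import bot,cams
def grab(n):
    o=bot.get_obs(); im,d=cams.grab_frame(n); p=cams.camera_params(n)
    f=im.shape[0]/2/np.tan(np.radians(p['vertical_fov'])/2)
    if n=='wrist':
        T=np.eye(4);T[:3,:3]=R.from_rotvec(o['ee_rot']).as_matrix();T[:3,3]=o['ee_pos'];T=T@np.array(p['tool_from_camera'])
    else:
        T=np.eye(4);a=np.array(p['attitude'],float)
        T[:3,:3]=a if a.shape==(3,3) else R.from_rotvec(a).as_matrix();T[:3,3]=p['position']
    return im,d,f,p['cx'],p['cy'],T
def cloud(d,f,cx,cy,T):
    v,u=np.mgrid[:d.shape[0],:d.shape[1]]
    P=np.stack([(u-cx)/f*d,(v-cy)/f*d,d],-1)
    return P@T[:3,:3].T+T[:3,3]
E
python3 - <<'E'
from h import *
for n in('scene','top'):
    p=cams.camera_params(n);print({k:np.round(v,3).tolist() if not isinstance(v,str) else v for k,v in p.items()})
    im,d,f,cx,cy,T=grab(n)
    np.savez(n+'.npz',im=im,d=d,T=T,k=[f,cx,cy])
    cv2.imwrite(f'pics/{n}.png',cv2.resize(im[:,:,::-1],(800,600)))
print({k:np.round(v,3).tolist() for k,v in bot.get_obs().items()}, cams.camera_params('wrist'))
E
```

```text
{'vertical_fov': 45.185, 'cx': 258.31, 'cy': 187.816, 'position': [0.842, 0.567, 1.095], 'attitude': [-0.714, -2.777, 0.83]}
{'vertical_fov': 55.162, 'cx': 252.039, 'cy': 191.441, 'position': [0.388, 0.035, 1.283], 'attitude': [-2.173, 2.183, -0.12]}
{'clock': 0.1, 'qpos': [1.289, 0.213, -0.035, 1.324, -0.0, 1.571], 'dq': [-0.0, -0.002, 0.003, -0.001, 0.001, -0.001], 'joint_torque': [-0.002, -68.725, 48.781, 0.012, 0.0, -0.0], 'ee_pos': [0.139, 0.48, 0.231], 'ee_rot': [-0.441, -3.11, 0.002], 'ft_force': [-0.611, -0.129, 0.595], 'torque': [0.007, 0.009, -0.003], 'finger_force': 0.0, 'width': 0.086} {'vertical_fov': 61.53664447099761, 'cx': 250.31181212609053, 'cy': 201.31360985710268, 'tool_from_camera': array([[-1.91449796e-04, -9.47919353e-01, -3.18510383e-01,
         8.24049598e-02],
       [ 9.99999852e-01, -3.43877876e-04,  4.22337021e-04,
        -1.31527670e-04],
       [-5.09870110e-04, -3.18510255e-01,  9.47919278e-01,
        -1.42522350e-01],
       [ 0.00000000e+00,  0.00000000e+00,  0.00000000e+00,
         1.00000000e+00]])}
```

View pics/scene.png

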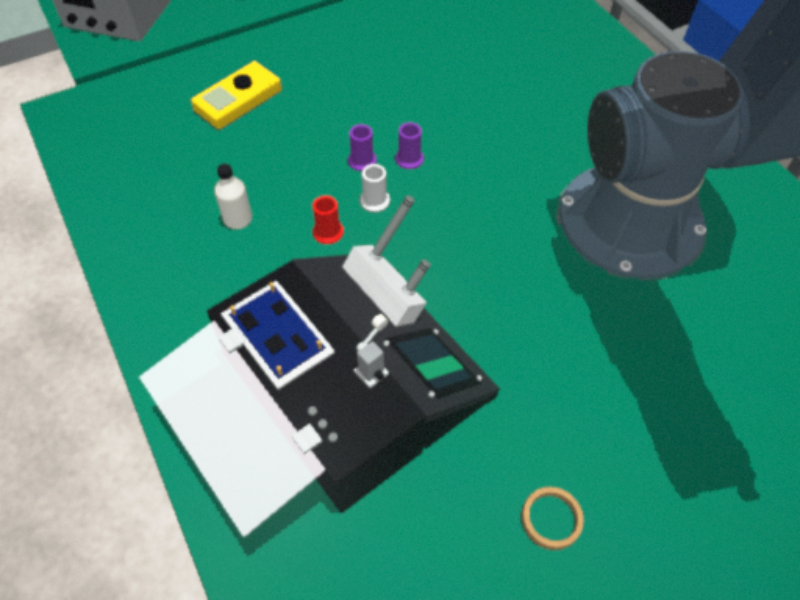

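View pics/top.png

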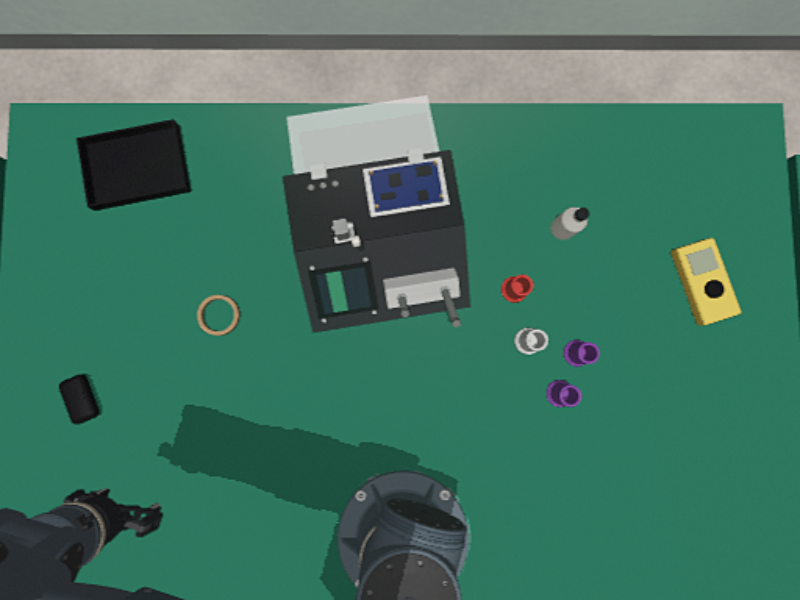

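The scene view (800x600 px) shows:
- **Probes:** the long probe runs from its handle end at (408,202) to its collar at (378,257). The short one is at (425,265).
- **Cup candidates:** plain aluminium at (374,187), red look-alike at (327,219), purple look-alikes at (361,147) and (409,146). I choose the aluminium one.
- **Other parts:** roller at (380,321), bottle at (234,205), tape at (553,518).

The top view agrees: long probe end (456,322), cup (531,341), roller (356,241).

Next I measure from the depth images.

```bash
python3 - <<'E'
from h import *
C=[];I=[]
for n in('scene','top'):
    z=np.load(n+'.npz');P=cloud(z['d'],*z['k'],z['T']);C.append(P);I.append(z['im'])
    s=.64
    print(n)
    pts={'scene':{'longend':(408,202),'longbase':(378,257),'shortend':(425,265),'cup':(374,172),'roller':(380,321),'tape':(553,492)},
     'top':{'longend':(456,322),'longbase':(447,293),'shortend':(405,313),'cup':(538,341),'roller':(356,241),'blk':(420,290)}}[n]
    for k,(u,v) in pts.items(): print(k,np.round(P[int(v*s),int(u*s)],3), z['im'][int(v*s),int(u*s)])
# merged cloud analysis
A=np.concatenate([c.reshape(-1,3) for c in C]);col=np.concatenate([i.reshape(-1,3) for i in I]).astype(int)
# console edges: black, panel normal
def sel(c,r,zmin,zmax): return (np.linalg.norm(A[:,:2]-c,axis=1)<r)&(A[:,2]>zmin)&(A[:,2]<zmax)
np.savez('all.npz',A=A,col=col)
E
```

```text
scene
longend [ 0.454 -0.093  0.206] [88 95 94]
longbase [ 0.52  -0.08   0.117] [168 173 169]
shortend [0.475 0.001 0.162] [125 133 130]
cup [ 0.413 -0.298  0.061] [146 147 147]
roller [0.605 0.093 0.225] [250 250 246]
tape [0.46  0.373 0.016] [214 168 111]
top
longend [ 0.449 -0.094  0.211] [126 130 126]
longbase [ 0.513 -0.088  0.137] [88 92 88]
shortend [ 0.471 -0.002  0.161] [123 126 121]
cup [ 0.418 -0.3    0.015] [85 87 85]
roller [0.601 0.093 0.226] [229 228 220]
blk [ 0.522 -0.032  0.119] [186 186 182]
```

```bash
python3 - <<'E'
import cv2
a=cv2.imread('pics/scene.png');import numpy as np
z=np.load('scene.npz')['im'][:,:,::-1]
c=z[90:250,200:290]
t=np.load('top.npz')['im'][:,:,::-1][140:230,200:370]
c=cv2.resize(c,None,fx=3.7,fy=3.7,interpolation=2);t=cv2.resize(t,None,fx=2.7,fy=2.7,interpolation=2)
o=np.zeros((600,800,3),np.uint8);o[:c.shape[0],:c.shape[1]]=c[:600];o[:t.shape[0],340:340+t.shape[1]]=t[:,:460];cv2.imwrite('pics/crop1.png',o)
E
```

```text
(no output)
```

View pics/crop1.png

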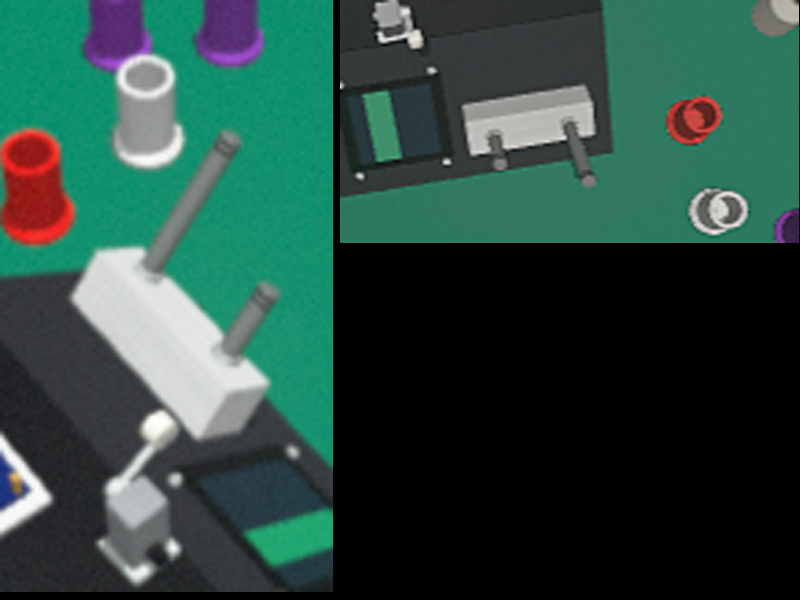

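```bash
cat > meas.py <<'E'
from h import *
from scipy.optimize import least_squares
z=np.load('all.npz');A=z['A'];col=z['col']
e=np.array([.452,-.094,.205]);b=np.array([.516,-.086,.128]);u=(e-b)/np.linalg.norm(e-b)
w=A-b;s=w@u;r=np.linalg.norm(w-s[:,None]*u,axis=1)
sat=col.max(1)-col.min(1)
m=(r<.016)&(s>.012)&(s<.092)&(sat<25)&(col.max(1)<170)
P=A[m]
def res(p):
    a=np.array([p[2],p[3],1]);a/=np.linalg.norm(a);w=P-np.array([p[0],p[1],.17])
    return np.linalg.norm(w-np.outer(w@a,a),axis=1)-.008
q=least_squares(res,[.483,-.09,-.8,-.1],loss='soft_l1',f_scale=.002)
a=np.array([q.x[2],q.x[3],1]);a/=np.linalg.norm(a);p0=np.array([q.x[0],q.x[1],.17])
print('n',m.sum(),'rms',np.std(res(q.x)),'p0',p0.round(4),'axis',a.round(3),'tilt',np.degrees(np.arccos(a[2])),'az',np.degrees(np.arctan2(-a[1],-a[0])))
w=A-p0;s=w@a;r=np.linalg.norm(w-s[:,None]*a,axis=1);mm=(r<.010)&(sat<25)&(s>0);print('end s',np.percentile(s[mm],[90,98,99.5]))
# block top plane
c=np.array([.522,-.032,.119]);m=(np.linalg.norm(A-c,axis=1)<.06)&(col.min(1)>150)&(sat<20)
Q=A[m];
for _ in range(4):
    g=Q.mean(0);n=np.linalg.svd(Q-g,full_matrices=False)[2][2];n*=np.sign(n[2]);Q=Q[abs((Q-g)@n)<.004]
print('block top',len(Q),g.round(4),'n',n.round(3),'probe hits at s',((g-p0)@n)/(a@n), (p0+a*((g-p0)@n)/(a@n)).round(4))
# cup
m=(np.linalg.norm(A[:,:2]-[.415,-.30],axis=1)<.06)&(A[:,2]>.074)&(A[:,2]<.09)&(sat<30)
Q=A[m];f=lambda p:np.linalg.norm(Q[:,:2]-p[:2],axis=1)-p[2]
k=least_squares(f,[.415,-.3,.02],loss='soft_l1',f_scale=.001);print('cup',len(Q),k.x.round(4),Q[:,2].mean())
# roller
m=(np.linalg.norm(A-[.603,.093,.222],axis=1)<.022)&(col.min(1)>205)
Q=A[m];k=least_squares(lambda p:np.linalg.norm(Q-p,axis=1)-.010,[.603,.093,.217]);print('roller',len(Q),k.x.round(4),Q.min(0).round(3),Q.max(0).round(3))
E
python3 meas.py
```

```text
n 230 rms 0.0015666516745443363 p0 [ 0.4763 -0.0937  0.17  ] axis [-0.609 -0.1    0.787] tilt 38.12332208938191 az 9.298866297749942
end s [0.04790675 0.05020396 0.05065456]
block top 293 [ 0.531  -0.0293  0.1118] n [0.267 0.038 0.963] probe hits at s -0.06605067917086987 [ 0.5165 -0.0871  0.118 ]
cup 158 [ 0.4199 -0.2807  0.0199] 0.0791888426397118
roller 44 [0.6044 0.092  0.2176] [0.598 0.084 0.211] [0.617 0.097 0.23 ]
```

```bash
cat > to.py <<'E'
import sys
from h import *
# python3 to.py x y z [yawdeg of tool y]: delta in tool units from now
t=np.array(list(map(float,sys.argv[1:4])))
o=bot.get_obs();M=R.from_rotvec(o['ee_rot']).as_matrix()
print('t',round(o['clock'],2),'tcp',np.round(o['ee_pos'],4),'y-az',round(np.degrees(np.arctan2(M[1,1],M[0,1])),2),'units',np.round(M.T@(t-o['ee_pos'])/.03,3),'F',np.round(o['ft_force'],1),'w',round(o['width'],4),'ff',np.round(o['finger_force'],1))
E
python3 -m pendant '[{"offset":[0,-0.8,-0.5],"spin":-0.85,"claw":50},{"offset":[0,-0.8,-0.5],"spin":-0.85,"claw":50},{"offset":[0,-0.8,-0.5],"spin":-0.85,"claw":50},{"offset":[0,-0.8,-0.5],"spin":-0.85,"claw":50},{"offset":[0,-0.8,-0.3],"spin":-0.83,"claw":50}]' 20; python3 to.py .468 -.095 .30
```

```text
clock: 0.52
ee_pos: [0.1263, 0.3608, 0.3014]
ee_rot: [-0.261, 3.131, 0.001]
ft_force: [0.8, 1.4, 1.1]
width: 0.0499
finger_force: 0.0
t 0.52 tcp [0.1263 0.3608 0.3014] y-az 99.53 units [ -8.717 -16.87    0.038] F [0.8 1.4 1.1] w 0.0499 ff 0.0
```

```bash
for i in 1 2 3; do python3 -m pendant '[{"offset":[-0.46,-0.89,0],"spin":0,"claw":50},{"offset":[-0.46,-0.89,0],"spin":0,"claw":50},{"offset":[-0.46,-0.89,0],"spin":0,"claw":50},{"offset":[-0.46,-0.89,0],"spin":0,"claw":50},{"offset":[-0.46,-0.89,0],"spin":0,"claw":50}]' >/dev/null; done; python3 to.py .468 -.095 .30
```

```text
t 1.77 tcp [ 0.3958 -0.0018  0.3001] y-az 99.21 units [-1.879 -3.452  0.004] F [ 1.6  0.6 -0.2] w 0.0499 ff 0.0
```

```bash
python3 -m pendant '[{"offset":[-0.4,-0.8,0],"spin":0,"claw":50},{"offset":[-0.5,-0.9,0],"spin":0,"claw":50},{"offset":[-0.5,-0.9,0],"spin":0,"claw":50},{"offset":[-0.3,-0.6,0],"spin":0,"claw":50},{"offset":[0,0,0],"spin":0,"claw":50}]' >/dev/null; python3 to.py .468 -.095 .30
python3 - <<'E'
from h import *
im,d,f,cx,cy,T=grab('wrist');P=cloud(d,f,cx,cy,T)
np.savez('wr.npz',im=im,d=d,T=T,k=[f,cx,cy]);cv2.imwrite('pics/w1.png',im[:,:,::-1])
m=(P[...,2]>.17)&(P[...,2]<.23)&(np.abs(P[...,0]-.46)<.05)&(np.abs(P[...,1]+.095)<.03)
z=np.load('all.npz');np.savez('all.npz',A=P[d>0].reshape(-1,3),col=im[d>0].astype(int))
E
python3 meas.py
```

```text
t 2.18 tcp [ 0.4624 -0.0894  0.2992] y-az 99.1 units [-0.155 -0.214 -0.028] F [ 0.9  0.  -0.6] w 0.05 ff 0.0
n 457 rms 0.00020278488188493082 p0 [ 0.477 -0.093  0.17 ] axis [-0.615 -0.1    0.782] tilt 38.56421348423332 az 9.19827358289119
end s [0.04943209 0.05011772 0.050524  ]
block top 2932 [ 0.5159 -0.0314  0.1128] n [-0.545 -0.09   0.834] probe hits at s -0.0747586326123247 [ 0.523  -0.0856  0.1115]
cup 834 [ 0.4198 -0.2802  0.0199] 0.07979554270564769Traceback (most recent call last):
  File "meas.py", line 28, in <module>
    Q=A[m];k=least_squares(lambda p:np.linalg.norm(Q-p,axis=1)-.010,[.603,.093,.217]);print('roller',len(Q),k.x.round(4),Q.min(0).round(3),Q.max(0).round(3))
                                                                                                                         ~~~~~^^^
    return umr_minimum(a, axis, None, out, keepdims, initial, where)
ValueError: zero-size array to reduction operation minimum which has no identity
```

View pics/w1.png

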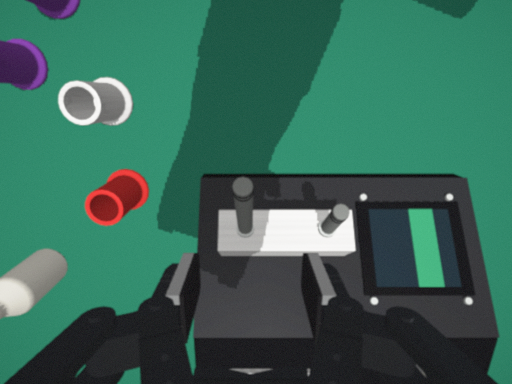

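The wrist view shows the long probe's end at (243,187) and its collar at (246,230), between the fingers. The short probe is at (340,213) and the aluminium cup at (80,101). The choice of probe and cup stands, so I descend to the grasp.

```bash
python3 -m pendant '[{"offset":[-0.2,-0.2,0.6],"spin":0,"claw":50},{"offset":[0,0,1],"spin":0,"claw":50},{"offset":[0,0,1],"spin":0,"claw":50},{"offset":[0,0,1],"spin":0,"claw":50},{"offset":[0,0,0.6],"spin":0,"claw":50}]' >/dev/null; python3 -m pendant '[{"offset":[0,0,0],"spin":0,"claw":50},{"offset":[0,0,0],"spin":0,"claw":50},{"offset":[0,0,0],"spin":0,"claw":50},{"offset":[0,0,0],"spin":0,"claw":40},{"offset":[0,0,0],"spin":0,"claw":30}]' >/dev/null; python3 to.py .469 -.0945 .162
```

```text
t 3.07 tcp [ 0.4686 -0.0918  0.1756] y-az 99.24 units [ 0.004 -0.09   0.454] F [-0.4 -0.7 -0.8] w 0.0298 ff 0.0
```

```bash
python3 -m pendant '[{"offset":[0,-0.09,0.45],"spin":0,"claw":30},{"offset":[0,0,0],"spin":0,"claw":25},{"offset":[0,0,0],"spin":0,"claw":10},{"offset":[0,0,0],"spin":0,"claw":5},{"offset":[0,0,0],"spin":0,"claw":5}]' 30 ; python3 -m pendant '[{"offset":[0,0,0],"spin":0,"claw":5},{"offset":[0,0,0],"spin":0,"claw":5},{"offset":[0,0,0],"spin":0,"claw":5},{"offset":[0,0,0],"spin":0,"claw":5},{"offset":[0,0,0],"spin":0,"claw":5}]' 30 ;python3 to.py .469 -.0945 .162
```

```text
clock: 3.48
ee_pos: [0.4685, -0.0945, 0.1614]
ee_rot: [-0.253, 3.131, -0.0]
ft_force: [-0.4, -1.3, -0.5]
width: 0.0151
finger_force: 29.3
clock: 3.9
ee_pos: [0.4684, -0.0945, 0.161]
ee_rot: [-0.253, 3.131, -0.0]
ft_force: [-3.0, -0.8, 5.3]
width: 0.0152
finger_force: 29.7
t 3.9 tcp [ 0.4684 -0.0945  0.161 ] y-az 99.23 units [-0.021 -0.003 -0.033] F [-3.  -0.8  5.3] w 0.0152 ff 29.7
```

```bash
python3 -m pendant '[{"offset":[0.25,0,-0.33],"spin":0,"claw":5},{"offset":[0.25,0,-0.33],"spin":0,"claw":5},{"offset":[0.25,0,-0.33],"spin":0,"claw":5},{"offset":[0.25,0,-0.33],"spin":0,"claw":5},{"offset":[0.25,0,-0.33],"spin":0,"claw":5}]' 30 ;python3 to.py .469 -.0945 .162
cat > probe.py <<'E'
from h import *
import sys
# fit grey pixels of held probe from scene + top cameras, near line under the TCP
o=bot.get_obs();t=np.array(o['ee_pos']);g=t+[0,0,.019]
X=[]
for n in sys.argv[1:] or ('scene','top'):
    im,d,f,cx,cy,T=grab(n);P=cloud(d,f,cx,cy,T);c=im.astype(int);s=c.max(2)-c.min(2)
    m=(d>0)&(s<28)&(c.max(2)>60)&(np.linalg.norm(P[...,:2]-g[:2],axis=2)<.11)&(P[...,2]<g[2]-.025)&(P[...,2]>g[2]-.13)
    cv2.imwrite(f'pics/p_{n}_{o["clock"]:.1f}.png',im[:,:,::-1]);
    Q=P[m];
    if len(Q):print(n,len(Q));[print(round(z,3),Q[(Q[:,2]>z)&(Q[:,2]<z+.015)].mean(0).round(3) if ((Q[:,2]>z)&(Q[:,2]<z+.015)).any() else '') for z in np.arange(g[2]-.13,g[2]-.025,.015)]
E
python3 - <<'E'
from h import *
o=[]
for n,b in(('scene',(90,250,180,330)),('top',(140,240,200,370)),('wrist',(0,384,0,512))):
    im=grab(n)[0];c=im[b[0]:b[1],b[2]:b[3],::-1];o.append(cv2.resize(c,(400,int(400*c.shape[0]/c.shape[1])),interpolation=2))
O=np.zeros((600,800,3),np.uint8);O[:o[0].shape[0],:400]=o[0];O[:o[1].shape[0],400:]=o[1];O[280:280+o[2].shape[0],400:]=o[2][:320];cv2.imwrite('pics/c2.png',O)
E
```

```text
clock: 4.32
ee_pos: [0.4305, -0.1006, 0.2117]
ee_rot: [-0.253, 3.131, -0.0]
ft_force: [0.0, 1.3, -1.4]
width: 0.0155
finger_force: 29.5
t 4.32 tcp [ 0.4305 -0.1006  0.2117] y-az 99.23 units [-1.298 -0.005  1.659] F [ 0.   1.3 -1.4] w 0.0155 ff 29.5
```

View pics/c2.png

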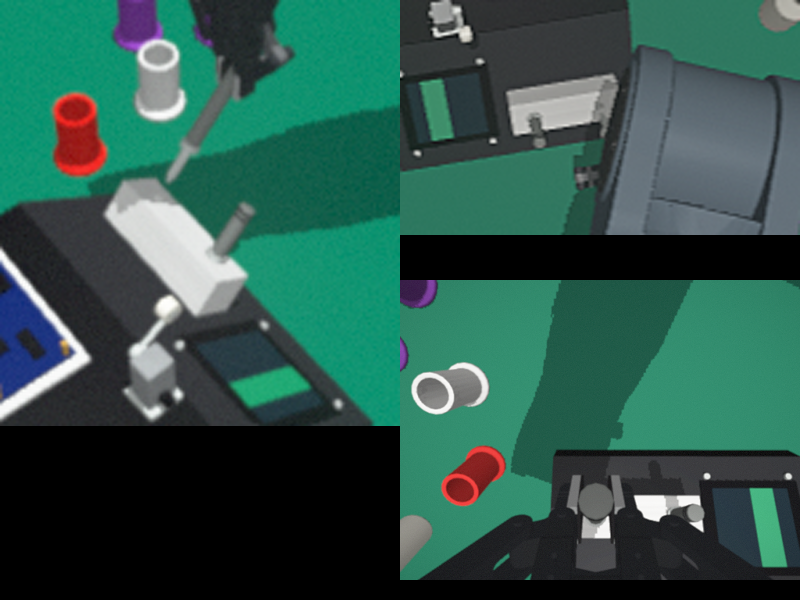

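The probe is out: its needle shows at (170,178) in the scene crop, still leaning 38° in the pads. The tool can only spin about the vertical, so I will swing the probe upright in the pads, at a 20 N grip, by pressing its shaft against the block's lower front edge.

```bash
python3 -m pendant '[{"offset":[0.6,0,0],"spin":0,"claw":5},{"offset":[0.5,0,0],"spin":0,"claw":5},{"offset":[0,0,0.6],"spin":0,"claw":5},{"offset":[0,0,0.7],"spin":0,"claw":5},{"offset":[0,0,0.6],"spin":0,"claw":5}]' 20 ;python3 -m pendant '[{"offset":[0,0,0],"spin":0,"claw":5},{"offset":[-0.3,0,0],"spin":0,"claw":5},{"offset":[-0.3,0,0],"spin":0,"claw":5},{"offset":[-0.3,0,0],"spin":0,"claw":5},{"offset":[-0.2,0,0],"spin":0,"claw":5}]' 20; python3 to.py .495 -.09 .184
```

```text
clock: 4.88
ee_pos: [0.3986, -0.1057, 0.1521]
ee_rot: [-0.253, 3.131, 0.0]
ft_force: [0.1, -0.1, -1.1]
width: 0.0154
finger_force: 29.4
clock: 5.3
ee_pos: [0.4334, -0.1003, 0.1541]
ee_rot: [-0.253, 3.13, -0.001]
ft_force: [-0.4, -0.5, -0.0]
width: 0.0153
finger_force: 29.4
t 5.3 tcp [ 0.4334 -0.1003  0.1541] y-az 99.26 units [-2.084  0.008 -0.995] F [-0.4 -0.5 -0. ] w 0.0153 ff 29.4
```

```bash
python3 -m pendant '[{"offset":[-0.2,0,-0.02],"spin":0,"claw":5},{"offset":[-0.2,0,-0.1],"spin":0,"claw":5},{"offset":[-0.2,0,-0.12],"spin":0,"claw":5},{"offset":[-0.2,0,-0.12],"spin":0,"claw":5},{"offset":[-0.2,0,-0.12],"spin":0,"claw":5}]' 20; python3 to.py .495 -.09 .184;python3 - <<'E'
from h import *
o=[]
for n,b in(('scene',(90,250,180,330)),('wrist',(0,384,0,512))):
    im=grab(n)[0];c=im[b[0]:b[1],b[2]:b[3],::-1];o.append(cv2.resize(c,(400,int(400*c.shape[0]/c.shape[1])),interpolation=2))
O=np.zeros((430,800,3),np.uint8);O[:o[0].shape[0],:400]=o[0];O[:o[1].shape[0],400:]=o[1];cv2.imwrite('pics/c3.png',O)
E
```

```text
clock: 5.72
ee_pos: [0.4612, -0.0955, 0.168]
ee_rot: [0.253, -3.131, -0.0]
ft_force: [-2.7, -0.9, -3.8]
width: 0.0153
finger_force: 30.3
t 5.72 tcp [ 0.4612 -0.0955  0.168 ] y-az 99.23 units [-1.14e+00  1.00e-03 -5.34e-01] F [-2.7 -0.9 -3.8] w 0.0153 ff 30.3
```

View pics/c3.png

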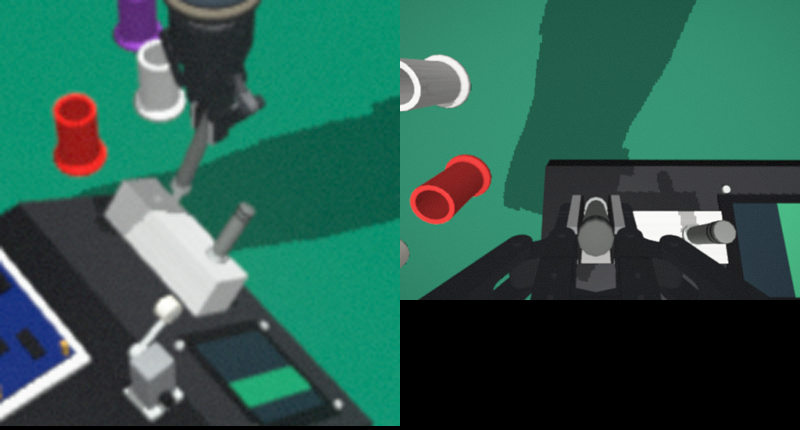

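The probe is steepening against the block edge: in the scene crop it runs from (205,130) to (180,195), and the force is about 5 N. I continue the swing.

```bash
python3 -m pendant '[{"offset":[-0.24,0,-0.12],"spin":0,"claw":5},{"offset":[-0.24,0,-0.12],"spin":0,"claw":5},{"offset":[-0.24,0,-0.1],"spin":0,"claw":5},{"offset":[-0.24,0,-0.1],"spin":0,"claw":5},{"offset":[-0.24,0,-0.05],"spin":0,"claw":5}]' 20;  python3 -m pendant '[{"offset":[-0.1,0,0],"spin":0,"claw":5},{"offset":[0,0,0],"spin":0,"claw":5},{"offset":[0,0,0],"spin":0,"claw":5},{"offset":[0.3,0,0],"spin":0,"claw":5},{"offset":[0.4,0,0],"spin":0,"claw":5}]' 20;python3 to.py .495 -.09 .184
cat > fit.py <<'E'
from h import *
from scipy.optimize import least_squares
o=bot.get_obs();g=np.array(o['ee_pos'])+[0,0,.019];M=R.from_rotvec(o['ee_rot']).as_matrix()
im,d,f,cx,cy,T=grab('wrist');P=cloud(d,f,cx,cy,T)
c=im.astype(int);L=(P-g)@M   # tool coords about grasp point
h=(d>0)&(abs(L[...,1])<.007)&(L[...,2]<-.012)&(L[...,2]>-.05)&(abs(L[...,0])<.045)
Q=L[h];print('handle pts',len(Q), Q.mean(0).round(4) if len(Q) else '')
for z in np.arange(-.05,-.01,.006):
    k=Q[(Q[:,2]>z)&(Q[:,2]<z+.006)]
    if len(k):print(round(z,3),len(k),k[:,0].min().round(4),k[:,0].max().round(4))
im,d,f,cx,cy,T=grab('scene');P=cloud(d,f,cx,cy,T);L=(P-g)@M;c=im.astype(int)
h=(d>0)&(abs(L[...,1])<.02)&(L[...,2]>.03)&(L[...,2]<.12)&(abs(L[...,0])<.08)&(c.max(2)-c.min(2)<28)&(c.max(2)>70)
Q=L[h]
for z in np.arange(.03,.12,.01):
    k=Q[(Q[:,2]>z)&(Q[:,2]<z+.01)]
    if len(k):print(round(z,3),len(k),np.median(k[:,:2],axis=0).round(4))
cv2.imwrite('pics/fit.png',np.hstack([cv2.resize(im[60:260,150:350,::-1],(500,500),interpolation=2)]))
E
python3 fit.py
```

```text
clock: 6.23
ee_pos: [0.4974, -0.0898, 0.1829]
ee_rot: [-0.253, 3.131, -0.0]
ft_force: [-3.1, -0.8, -2.1]
width: 0.0153
finger_force: 29.0
clock: 6.65
ee_pos: [0.4785, -0.0927, 0.1823]
ee_rot: [-0.253, 3.131, 0.0]
ft_force: [0.5, -0.3, -0.6]
width: 0.0152
finger_force: 29.2
t 6.65 tcp [ 0.4785 -0.0927  0.1823] y-az 99.26 units [-0.556  0.002 -0.057] F [ 0.5 -0.3 -0.6] w 0.0152 ff 29.2
handle pts 2629 [ 0.0081  0.0001 -0.0298]
-0.038 1505 -0.003 0.0133
-0.032 398 0.0078 0.0134
-0.026 334 0.0076 0.013
-0.02 307 0.0072 0.0122
-0.014 85 0.0071 0.012
0.03 11 [-0.0007  0.0058]
0.04 14 [-0.0015  0.0044]
0.05 12 [-0.0025  0.0057]
0.06 12 [-0.0028  0.0042]
0.07 53 [-0.0628  0.0046]
0.08 108 [-0.0571  0.0004]
0.09 96 [-0.0443  0.0006]
0.1 20 [-0.0162  0.0021]
0.11 8 [-0.0033  0.0025]
```

View pics/fit.png

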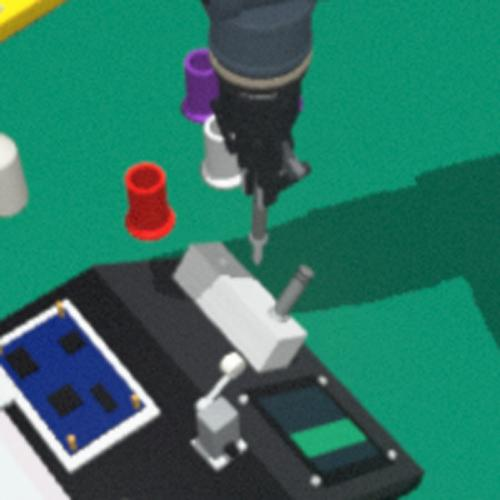

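The probe is now upright to within about 4° and free of the block. In the picture its needle is at (258,262), the cup at (222,150), and red and purple stand beside it. I lift it and carry it over the cup.

```bash
python3 -m pendant '[{"offset":[0.1,0,-0.4],"spin":0,"claw":5},{"offset":[0.1,0,-0.7],"spin":0,"claw":5},{"offset":[0.2,-0.2,-0.7],"spin":0,"claw":5},{"offset":[0.35,-0.6,0],"spin":0,"claw":5},{"offset":[0.35,-0.7,0],"spin":0,"claw":5}]' 30 >/dev/null;  python3 -m pendant '[{"offset":[0.45,-0.9,0],"spin":0,"claw":5},{"offset":[0.45,-0.9,0],"spin":0,"claw":5},{"offset":[0.45,-0.9,0],"spin":0,"claw":5},{"offset":[0.35,-0.8,0],"spin":0,"claw":5},{"offset":[0.2,-0.5,0],"spin":0,"claw":5}]' 30 >/dev/null;python3 -m pendant '[{"offset":[0,0,0],"spin":0,"claw":5},{"offset":[0,0,0],"spin":0,"claw":5},{"offset":[0,0,0],"spin":0,"claw":5},{"offset":[0,0,0],"spin":0,"claw":5},{"offset":[0,0,0],"spin":0,"claw":5}]' 30 >/dev/null;python3 to.py .416 -.281 .115
cat > rim.py <<'E'
from h import *
from scipy.optimize import least_squares
for n in('wrist','scene'):
    im,d,f,cx,cy,T=grab(n);P=cloud(d,f,cx,cy,T);c=im.astype(int)
    m=(d>0)&(np.linalg.norm(P[...,:2]-[.42,-.28],axis=2)<.028)&(abs(P[...,2]-.0805)<.005)&(c.max(2)-c.min(2)<30)&(c.max(2)>90)
    Q=P[m]
    if len(Q)>20:
        k=least_squares(lambda p:np.linalg.norm(Q[:,:2]-p,axis=1)-.020,[.42,-.28],loss='soft_l1',f_scale=.001);print('cup',n,len(Q),k.x.round(4))
E
python3 rim.py; python3 fit.py
```

```text
t 8.0 tcp [ 0.4166 -0.2694  0.2365] y-az 99.3 units [ 0.085 -0.379  4.051] F [-0.4  0.2 -0.6] w 0.0153 ff 29.4
cup wrist 801 [ 0.4191 -0.2821]
cup scene 72 [ 0.4214 -0.2801]
handle pts 2628 [ 0.008   0.0001 -0.0298]
-0.038 1501 -0.0032 0.0134
-0.032 399 0.0078 0.0133
-0.026 347 0.0077 0.013
-0.02 285 0.0066 0.0125
-0.014 96 0.0071 0.012
0.03 12 [-0.0033  0.0049]
0.04 12 [-0.0036  0.0041]
0.05 12 [-0.0044  0.0048]
0.06 12 [-0.0047  0.0036]
0.07 15 [-0.0053  0.004 ]
0.08 19 [-0.0059  0.0061]
0.09 4 [-0.0044  0.0045]
0.1 5 [-0.0047  0.0024]
0.11 8 [-0.0043  0.0006]
```

```bash
python3 -m pendant '[{"offset":[0.08,-0.38,0],"spin":0,"claw":5},{"offset":[0,0,0],"spin":0,"claw":5},{"offset":[0,0,0.4],"spin":0,"claw":5},{"offset":[0,0,0.5],"spin":0,"claw":5},{"offset":[0,0,0.5],"spin":0,"claw":5}]' 30 ;  python3 -m pendant '[{"offset":[0,0,0.5],"spin":0,"claw":5},{"offset":[0,0,0.5],"spin":0,"claw":5},{"offset":[0,0,0.5],"spin":0,"claw":5},{"offset":[0,0,0.4],"spin":0,"claw":5},{"offset":[0,0,0.2],"spin":0,"claw":5}]' 30;python3 to.py .4165 -.281 .115
```

```text
clock: 8.62
ee_pos: [0.4159, -0.2821, 0.194]
ee_rot: [-0.252, 3.131, -0.001]
ft_force: [-0.4, -1.0, -0.7]
width: 0.015
finger_force: 29.4
clock: 9.03
ee_pos: [0.4152, -0.2815, 0.1299]
ee_rot: [0.252, -3.13, -0.002]
ft_force: [-1.0, -1.0, -0.8]
width: 0.0148
finger_force: 29.4
t 9.03 tcp [ 0.4152 -0.2815  0.1299] y-az 99.21 units [-0.047  0.01   0.497] F [-1.  -1.  -0.8] w 0.0148 ff 29.4
```

Two careful steps down, watching the force.

```bash
python3 -m pendant '[{"offset":[0,0,0.1],"spin":0,"claw":5},{"offset":[0,0,0.1],"spin":0,"claw":5},{"offset":[0,0,0.1],"spin":0,"claw":5},{"offset":[0,0,0.05],"spin":0,"claw":5},{"offset":[0,0,0],"spin":0,"claw":5}]' 30 ; python3 -m pendant '[{"offset":[0,0,0.05],"spin":0,"claw":5},{"offset":[0,0,0.05],"spin":0,"claw":5},{"offset":[0,0,0],"spin":0,"claw":5},{"offset":[0,0,0],"spin":0,"claw":5},{"offset":[0,0,0],"spin":0,"claw":5}]' 30
```

```text
clock: 9.45
ee_pos: [0.4159, -0.2818, 0.121]
ee_rot: [-0.253, 3.131, -0.0]
ft_force: [-0.1, -0.0, -0.5]
width: 0.0153
finger_force: 29.4
clock: 9.87
ee_pos: [0.4158, -0.2817, 0.118]
ee_rot: [-0.253, 3.131, -0.0]
ft_force: [-0.1, 1.3, -0.9]
width: 0.015
finger_force: 29.4
```

```bash
python3 -m pendant '[{"offset":[0,0,0.04],"spin":0,"claw":5},{"offset":[0,0,0.04],"spin":0,"claw":5},{"offset":[0,0,0],"spin":0,"claw":5},{"offset":[0,0,0],"spin":0,"claw":5},{"offset":[0,0,0],"spin":0,"claw":5}]' 30 ; python3 -m pendant '[{"offset":[0,0,0.04],"spin":0,"claw":5},{"offset":[0,0,0],"spin":0,"claw":5},{"offset":[0,0,0],"spin":0,"claw":5},{"offset":[0,0,0],"spin":0,"claw":5},{"offset":[0,0,0],"spin":0,"claw":5}]' 30
```

```text
clock: 10.28
ee_pos: [0.4162, -0.282, 0.1161]
ee_rot: [-0.253, 3.13, -0.001]
ft_force: [-1.0, 0.4, 8.9]
width: 0.0149
finger_force: 30.3
clock: 10.7
ee_pos: [0.4166, -0.2822, 0.1156]
ee_rot: [-0.253, 3.129, -0.003]
ft_force: [-2.7, 1.5, 18.4]
width: 0.0154
finger_force: 31.5
```

The needle is on the cup floor. I ease off about 1 mm, open gently and check.

```bash
python3 -m pendant '[{"offset":[0,0,-0.04],"spin":0,"claw":5},{"offset":[0,0,0],"spin":0,"claw":5},{"offset":[0,0,0],"spin":0,"claw":18},{"offset":[0,0,0],"spin":0,"claw":25},{"offset":[0,0,0],"spin":0,"claw":35}]' 20 ; python3 -m pendant '[{"offset":[0,0,0],"spin":0,"claw":45},{"offset":[0,0,0],"spin":0,"claw":50},{"offset":[0,0,0],"spin":0,"claw":50},{"offset":[0,0,0],"spin":0,"claw":50},{"offset":[0,0,0],"spin":0,"claw":50}]' 20
python3 -m pendant '[{"offset":[0,0,-0.4],"spin":0,"claw":50},{"offset":[0,0,-0.6],"spin":0,"claw":50},{"offset":[0,0,-0.8],"spin":0,"claw":50},{"offset":[0,0,-0.9],"spin":0,"claw":50},{"offset":[0,0,-0.9],"spin":0,"claw":50}]' 20
python3 -m pendant '[{"offset":[0,0,-0.9],"spin":0,"claw":40},{"offset":[0,0,-0.6],"spin":0,"claw":20},{"offset":[0,0,0],"spin":0,"claw":0},{"offset":[0,0,0],"spin":0,"claw":0},{"offset":[0,0,0],"spin":0,"claw":0}]' 20
python3 - <<'E'
from h import *
o=[]
for n,b in(('scene',(60,260,150,350)),('wrist',(0,384,0,512))):
    im,d,f,cx,cy,T=grab(n);np.savez('b_'+n,im=im,d=d,T=T,k=[f,cx,cy]);c=im[b[0]:b[1],b[2]:b[3],::-1];o.append(cv2.resize(c,(400,int(400*c.shape[0]/c.shape[1])),interpolation=2))
O=np.zeros((400,800,3),np.uint8);O[:o[0].shape[0],:400]=o[0];O[:o[1].shape[0],400:]=o[1];cv2.imwrite('pics/c5.png',O)
E
python3 to.py .603 .0925 .30; python3 rim.py
```

```text
clock: 11.12
ee_pos: [0.4157, -0.2816, 0.1153]
ee_rot: [0.253, -3.131, -0.0]
ft_force: [0.4, 0.2, -0.6]
width: 0.0344
finger_force: 0.0
clock: 11.53
ee_pos: [0.4158, -0.2817, 0.1155]
ee_rot: [0.253, -3.131, 0.0]
ft_force: [0.8, 0.3, -0.1]
width: 0.0503
finger_force: 0.0
clock: 11.95
ee_pos: [0.4155, -0.2815, 0.2246]
ee_rot: [0.253, -3.131, -0.001]
ft_force: [0.9, -0.3, -0.3]
width: 0.0501
finger_force: 0.0
clock: 12.37
ee_pos: [0.4156, -0.2816, 0.2677]
ee_rot: [0.253, -3.131, -0.001]
ft_force: [-0.7, 0.3, -0.0]
width: 0.0001
finger_force: 0.0
t 12.47 tcp [ 0.4154 -0.2814  0.2674] y-az 99.24 units [-8.171 11.3   -1.083] F [-0.2 -0.3 -0.3] w 0.0002 ff 0.0
cup wrist 658 [ 0.4196 -0.2821]
cup scene 74 [ 0.4221 -0.2806]
```

View pics/c5.png

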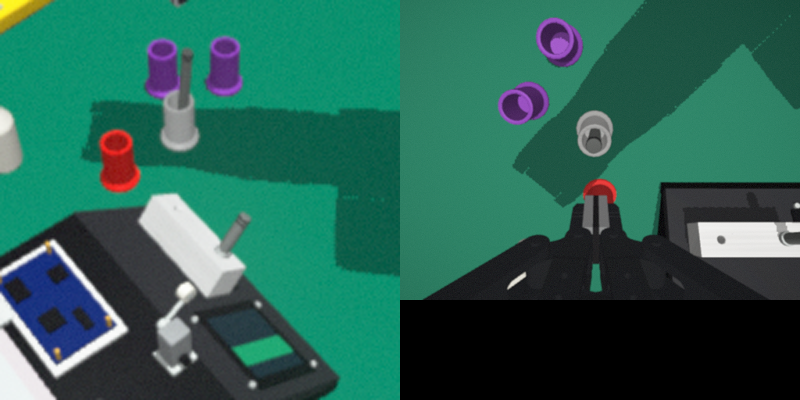

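The probe stands in the aluminium cup, which hasn't moved: in the scene crop the probe end is at (187,52) and the cup at (179,125). The short probe is still parked at (235,235), and the roller is at (186,290). I triangulate the roller and move over it with the fingers shut.

```bash
python3 - <<'E'
from h import *
ray=[]
for fn in('b_scene.npz','top.npz'):
    z=np.load(fn);im=z['im'];f,cx,cy=z['k'];T=z['T']
    p=T[:3,:3].T@(np.array([.604,.092,.2176])-T[:3,3]);u0,v0=p[0]/p[2]*f+cx,p[1]/p[2]*f+cy
    m=(im.min(2)>195).astype(np.uint8);n,l,st,ce=cv2.connectedComponentsWithStats(m)
    i=min(range(1,n),key=lambda i:np.hypot(*(ce[i]-[u0,v0]))+(0 if 8<st[i,4]<200 else 99));print(fn,u0.round(1),v0.round(1),ce[i].round(1),st[i])
    u,v=ce[i];r=T[:3,:3]@np.array([(u-cx)/f,(v-cy)/f,1]);ray.append((T[:3,3],r/np.linalg.norm(r)))
A=sum(np.eye(3)-np.outer(r,r) for _,r in ray);b=sum((np.eye(3)-np.outer(r,r))@p for p,r in ray);x=np.linalg.solve(A,b);print(x.round(4))
for p,r in ray:print((p+r*(.217-p[2])/r[2]).round(4))
E
python3 -m pendant '[{"offset":[-0.4,0.6,-0.4],"spin":0,"claw":0},{"offset":[-0.57,0.8,-0.4],"spin":0,"claw":0},{"offset":[-0.57,0.8,-0.2],"spin":0,"claw":0},{"offset":[-0.57,0.8,0],"spin":0,"claw":0},{"offset":[-0.57,0.8,0],"spin":0,"claw":0}]' 20 >/dev/null
python3 -m pendant '[{"offset":[-0.57,0.8,0],"spin":0,"claw":0},{"offset":[-0.57,0.8,0],"spin":0,"claw":0},{"offset":[-0.57,0.8,0],"spin":0,"claw":0},{"offset":[-0.57,0.8,0],"spin":0,"claw":0},{"offset":[-0.57,0.8,0],"spin":0,"claw":0}]' 20 >/dev/null
python3 to.py .601 .0915 .25
```

```text
b_scene.npz 243.0 206.2 [242.2 204.4] [239 201   8   8  38]
top.npz 227.4 153.5 [226.2 153.5] [222 152   8   5  18]
[0.6041 0.0934 0.2263]
[0.6033 0.0867 0.217 ]
[0.6041 0.0953 0.217 ]
t 13.4 tcp [ 0.5423 -0.0226  0.298 ] y-az 99.24 units [-2.543  3.441  1.6  ] F [0.4 0.2 0.4] w 0.0008 ff 0.0
```

```bash
python3 -m pendant '[{"offset":[-0.6,0.8,0],"spin":0,"claw":0},{"offset":[-0.6,0.8,0],"spin":0,"claw":0},{"offset":[-0.6,0.8,0],"spin":0,"claw":0},{"offset":[-0.6,0.8,0],"spin":0,"claw":0},{"offset":[0,0,0],"spin":0,"claw":0}]' 20 >/dev/null
python3 to.py .601 .0925 .24
```

```text
t 13.82 tcp [0.5988 0.0864 0.2967] y-az 99.42 units [-0.11   0.187  1.89 ] F [-0.3  0.1 -0.1] w -0.0002 ff 0.0
```

```bash
python3 -m pendant '[{"offset":[-0.1,0.2,0.4],"spin":0,"claw":0},{"offset":[0,0,0.5],"spin":0,"claw":0},{"offset":[0,0,0.5],"spin":0,"claw":0},{"offset":[0,0,0.45],"spin":0,"claw":0},{"offset":[0,0,0],"spin":0,"claw":0}]' 20 >/dev/null
python3 to.py .601 .0925 .228
python3 - <<'E'
from h import *
im=grab('scene')[0];cv2.imwrite('pics/c6.png',cv2.resize(im[150:260,180:310,::-1],(650,550),interpolation=2))
E
```

```text
t 14.23 tcp [0.5984 0.0883 0.24  ] y-az 99.23 units [-0.109  0.124  0.4  ] F [-0.3 -1.  -1.4] w -0.0003 ff 0.0
```

View pics/c6.png

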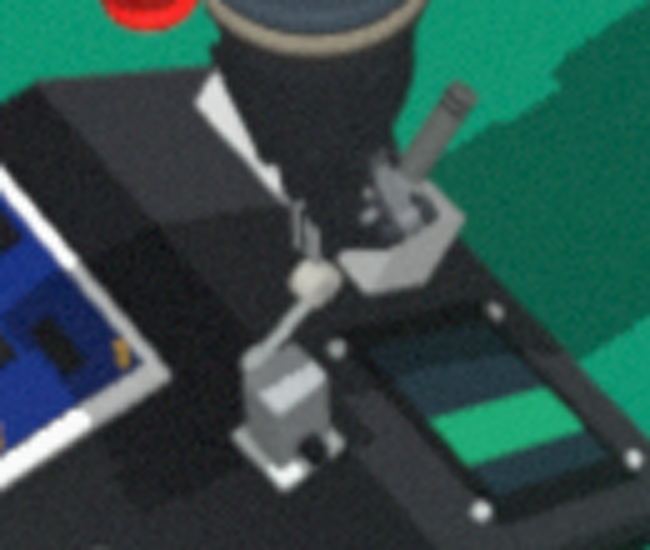

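The shut fingertips are just above the roller, at (314,283). I nudge sideways, push down about 24 mm past contact, hold, and come back up.

```bash
python3 -m pendant '[{"offset":[-0.1,0.12,0],"spin":0,"claw":0},{"offset":[0,0,0.2],"spin":0,"claw":0},{"offset":[0,0,0.2],"spin":0,"claw":0},{"offset":[0,0,0.2],"spin":0,"claw":0},{"offset":[0,0,0.2],"spin":0,"claw":0}]' 20
python3 -m pendant '[{"offset":[0,0,0.2],"spin":0,"claw":0},{"offset":[0,0,0.2],"spin":0,"claw":0},{"offset":[0,0,0.06],"spin":0,"claw":0},{"offset":[0,0,0],"spin":0,"claw":0},{"offset":[0,0,0],"spin":0,"claw":0}]' 20
python3 - <<'E'
from h import *
im=grab('scene')[0];cv2.imwrite('pics/c7.png',cv2.resize(im[150:260,180:310,::-1],(650,550),interpolation=2))
E
```

```text
clock: 14.7
ee_pos: [0.6018, 0.0926, 0.2187]
ee_rot: [0.253, -3.131, 0.0]
ft_force: [-3.7, -0.7, 5.1]
width: -0.0001
finger_force: 2.5
clock: 15.12
ee_pos: [0.6021, 0.0926, 0.2053]
ee_rot: [-0.253, 3.131, -0.0]
ft_force: [-2.2, -1.3, 4.7]
width: 0.0002
finger_force: 2.1
```

View pics/c7.png

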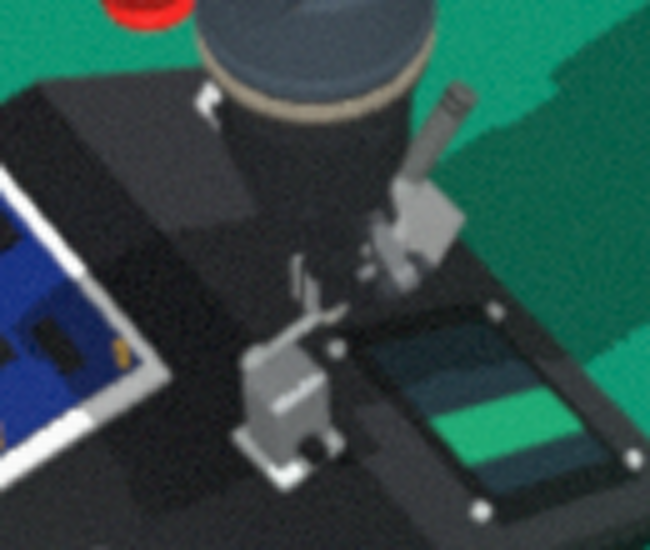

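The arm is pushed down: the roller is at (335,312), about 22 mm down. I add a few mm for margin, then raise and let it spring back.

```bash
python3 -m pendant '[{"offset":[0,0,0.12],"spin":0,"claw":0},{"offset":[0,0,0],"spin":0,"claw":0},{"offset":[0,0,0],"spin":0,"claw":0},{"offset":[0,0,0],"spin":0,"claw":0},{"offset":[0,0,0],"spin":0,"claw":0}]' 20
python3 -m pendant '[{"offset":[0,0,-0.3],"spin":0,"claw":0},{"offset":[0,0,-0.4],"spin":0,"claw":0},{"offset":[0,0,-0.5],"spin":0,"claw":0},{"offset":[0,0,-0.6],"spin":0,"claw":0},{"offset":[0,0,-0.6],"spin":0,"claw":0}]' 20
python3 -m pendant '[{"offset":[0,0,-0.6],"spin":0,"claw":0},{"offset":[0,0,-0.4],"spin":0,"claw":0},{"offset":[0,0,0],"spin":0,"claw":0},{"offset":[0,0,0],"spin":0,"claw":0},{"offset":[0,0,0],"spin":0,"claw":0}]' 20
python3 - <<'E'
from h import *
im=grab('scene')[0];cv2.imwrite('pics/c8.png',cv2.resize(im[80:260,180:340,::-1],(530,596),interpolation=2))
E
```

```text
clock: 15.58
ee_pos: [0.6023, 0.0927, 0.2019]
ee_rot: [-0.253, 3.131, 0.0]
ft_force: [-1.2, -0.7, 4.1]
width: 0.0001
finger_force: 2.0
clock: 16.0
ee_pos: [0.6019, 0.0926, 0.2748]
ee_rot: [0.253, -3.131, -0.0]
ft_force: [0.6, 0.4, -0.2]
width: 0.0
finger_force: 0.0
clock: 16.42
ee_pos: [0.602, 0.0927, 0.3029]
ee_rot: [0.253, -3.131, 0.0]
ft_force: [0.0, -0.3, -0.2]
width: 0.0
finger_force: 0.0
```

View pics/c8.png

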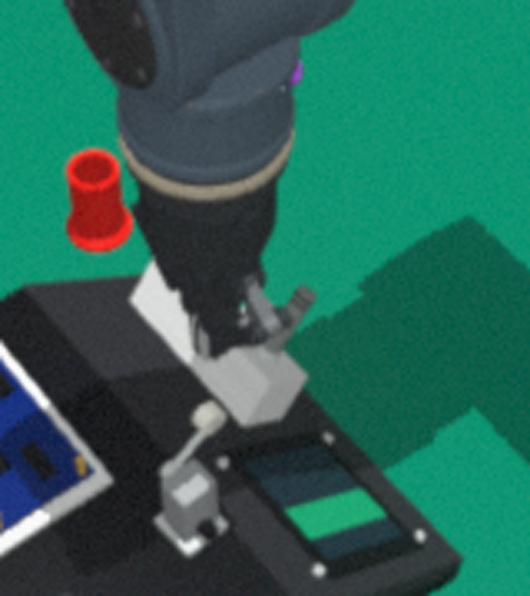

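The roller is back up at (208,415), the gripper is clear of everything, and the short probe is still parked at (300,300). I hand the job in.

```bash
python3 -c "
from plant import bot;print(bot.sign_off())"
```

```text
the job is handed in; nothing more can be done
None
```

The long probe stands needle down on the cup's floor, the switch arm was pushed about 25 mm (clicks at about 16 mm) and sprang back, and the job was handed in at about 16.5 s with the gripper clear; the click itself has no readout and I was not shown the verdict.

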